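# Fetch the spare cork from the covered spares box

### The job

Slide the loose cover of the wooden spares box all the way back, away from you, onto the solid rear half of the box (slide it, do not lift it off) and leave it there. See which of the three pockets holds the wine cork, take the cork out, and leave it standing upright on the closed notebook.

Things in the scene. Friction and masses are not known exactly. Their poses are not given: they have to be found in the camera images.
- spares_box: Dark wood box, fixed, 252 (x, away from robot) x 216 (y) x 63 mm; origin under its centre. Front half: 3 pockets, centres x -62, y -60/0/60 mm, each 100 (x) x 54 (y), floor z 8, dividers to z 52; they hold the cork, a wide beige bung (47 wide, 42 high) and a bolt stood on its head (40 high). Rear half: solid, top z 56 like the outer walls. Lip 6 wide, 7 high all round guides and stops the cover.
- cover: Loose wooden plate 120 (x) x 196 (y) x 7 mm, 0.2 kg, lying inside the box's lips, 4 mm play at each side, hiding the pockets. Origin: centre of its underside, axes as the box's. Pull bar in its middle: 18 thick (x), 70 long (y), from z 7 to 40 mm. Starts with its origin at x -59 to -55 mm in the box's frame; fully back against the rear lip it is at x +60.
- cork: Wine cork, light brown cylinder 24 mm across, 45 mm high, 12 g, standing upright in one of the three pockets, within 5 mm of the pocket's centre. Origin: centre of its lower end; z along its axis, up.
- lot_book: Closed blue notebook 210 (x) x 152 (y) x 14 mm, 0.4 kg, loose, lying flat on the table to the left of the box. Origin: centre of its underside, z up.
Mind the look-alikes: they are no part of the job. There is more than one size of the cover; the one meant has the size given above.

How it is judged:
By the outcome, as a careful person would: the job done as asked, in the order asked, and still so for the second after the job is handed in, with the robot touching nothing.
It also fails if it takes over 42 s, if anything falls off the work surface, if the arm or the gripper's body presses on something with over 40 N, if the wrist force passes 120 N, or if a joint passes its speed limit or range.

### The arm

A 6-joint arm with a two-finger parallel gripper is mounted at the origin on the work surface; the furniture and walls round the work are solid. World frame = base frame: x ahead of the robot, y to its left, z up, the work surface at z = 0. Lengths are in m, angles in rad, forces in N, time in s.
With the tool pointing down it reaches from about 0.35 to 0.975 m from the base axis. Payload 4.9 kg.
Tool frame: the origin (TCP) lies midway between the tips of the shut fingers; the grasp point (between the pads) lies 19 mm behind it; z points along the fingers, y is the line along which they close (so a half turn about z gives the same grasp; the last joint's range is limited). The gripper opens to 85 mm and grips with 20 to 120 N. Pads are 22 mm wide; open, the fingers measure 114 mm over their backs; the gripper's body (76 mm by 85 mm) begins 54 mm behind the grasp point. The pads swing forward as they close: fully open they stand 13 mm farther back than shut.
Start: joints at [-1.265, 0.053, 1.613, -0, 1.476, -0.119], TCP at [0.258, -0.569, 0.192] pointing down, gripper open.
Joint ranges: [-3.01, 3.01], [-1.01, 2.22], [0.06, 2.58], [-1.02, 4.17], [0.09, 2.62], [-3.14, 3.14]. Speed limits (rad/s): [2.57, 2.57, 3.14, 3.14, 3.14, 3.14].

### API

Orientations are given as a rotation vector (axis times angle).
In Python, from station import ctrl gives the robot as it stands.
- The arm moves only by the shell command python3 -m handwheel 'ROWS' [FORCE]. ROWS is JSON, a list of rows, each an object with "gripper": the gripper command: -1 is fully open, 1 is shut, values between are in proportion; "offset": the shift along the tool's x, y, z in mm, a list of three; "rotation": the turn, a rotation vector about the tool's x, y, z in rad, a list of three. A call has exactly 8 rows; each row is the pose to reach, as a shift and turn from the pose commanded when the call began, along the tool's axes at that moment; what a row does not reach only later rows make up. A row lasts 1/8 s, in which the tool goes at most 62.5 mm and 10.7 degrees, less where a joint would pass 70% of its speed; a pose out of reach is approached as far as the arm can. A call with a gripper value outside its range is refused whole. The fingers move at their own pace and stop on an object; FORCE is the grip in N (left out, the last holds). Time passes only in rows, so rows that repeat a pose let the fingers close, or fill a call up. It gives the time, the measured TCP pose, the force, the opening and the grip force at its end, in the units of the state.
- ctrl.get_obs(): the state, without advancing time (a new reading comes with each control period).
- ctrl.get_image(name): name is "scene" or "top" or "wrist"; returns a dict with "image" (384x512x3 uint8, red, green, blue), "fovy" (degrees; the focal length in pixels is half the picture's height over the tangent of half this angle, whatever the lens; pixels are square), "cx", "cy" (the principal point, pixels), "k1" (the pictures are not rectified: a ray, as slopes to the right and down, at radius r is drawn at 1 + k1 r^2 times it, then the intrinsics apply), "xyz" and "attitude" of the camera in the world. Camera axes: x right, y up, looking along -z (the intrinsics and any distortion apply to the point x, -y, -z); pixel columns grow to the right and rows downward; lengths in m; the calibration is good to about 2 mm. A picture is of the moment at which its call begins. There is no depth.
- ctrl.finish_job(): hands the job in; it is judged then, once.
The state is a dict: "t": time; "q": joint angles; "dq": joint speeds; "effort": joint torques, N m; "tool_pos": TCP position; "tool_rot": TCP orientation; "contact_force": force on the tool from outside, world axes, zero at the start; "wrist_torque": the same for the moment, N m; "opening": finger opening in m; "grip_force": force on a finger pad.
Only numpy, scipy, OpenCV 4.12 (cv2) and the standard library are available. Lean on these libraries where they do the work, as an engineer would, in place of code of your own. Each camera call takes 0.05 s, during which the arm holds its last target. There are 200 camera calls.

## Working session

There is one attempt and no reset: what is moved stays moved. The work goes in short steps, Python scripts to look and compute and a shell command to move; the robot and the scene stay as the last step left them, time stands still between calls to the robot, and variables do not carry over. Pictures are saved under pics/ and viewed, at most 10 in all, crops included, and the job is handed in when it is done.

```bash
mkdir -p pics; cat > h.py <<'E'
import numpy as np, cv2, pickle
from scipy.spatial.transform import Rotation as R
from station import ctrl
def snap(name,fn):
    d=ctrl.get_image(name); cv2.imwrite(f'pics/{fn}.png',cv2.cvtColor(d['image'],cv2.COLOR_RGB2BGR)); pickle.dump(d,open(f'pics/{fn}.pkl','wb')); return d
def load(fn): return pickle.load(open(f'pics/{fn}.pkl','rb'))
def att(d):
    a=np.array(d['attitude'],float)
    return a if a.shape==(3,3) else (R.from_rotvec(a) if a.size==3 else R.from_quat(a)).as_matrix()
def cam(d):
    f=192/np.tan(np.radians(d['fovy'])/2); return np.array([[f,0,d['cx']],[0,f,d['cy']],[0,0,1.]]),np.array([d['k1'],0,0,0.])
def world(d,px,z):
    K,D=cam(d); p=cv2.undistortPoints(np.array(px,float).reshape(-1,1,2),K,D).reshape(-1,2)
    r=np.c_[p[:,0],-p[:,1],-np.ones(len(p))]@att(d).T; o=np.array(d['xyz'])
    return o+r*((z-o[2])/r[:,2])[:,None]
def proj(d,P):
    K,D=cam(d); c=(np.array(P,float)-d['xyz'])@att(d); c=c*[1,-1,-1]
    return cv2.projectPoints(c.reshape(-1,1,3),np.zeros(3),np.zeros(3),K,D)[0].reshape(-1,2)
E
python3 - <<'E'
from h import *
for n in ['scene','top']:
    d=snap(n,n+'0'); print(n,{k:d[k] for k in d if k!='image'})
a,b=[cv2.imread(f'pics/{n}0.png') for n in('scene','top')]
cv2.imwrite('pics/t0b.png',cv2.resize(b,(800,600),interpolation=cv2.INTER_CUBIC))
o=ctrl.get_obs();print(o)
E
```

```text
scene {'fovy': 50.67751227571879, 'cx': 251.70762097296796, 'cy': 188.3702930634215, 'k1': -0.06632390088521108, 'xyz': array([-0.54801919, -0.78605776,  0.5916567 ]), 'attitude': array([ 1.02046343, -0.59776735, -0.93472148])}
top {'fovy': 49.193189071483424, 'cx': 259.6433207832403, 'cy': 185.0659278073806, 'k1': -0.1188306902986403, 'xyz': array([ 0.23762845, -0.25277341,  1.40378366]), 'attitude': array([ 0.12475036, -0.08118819, -1.60116304])}
{'t': 0.1, 'q': array([-1.26502140e+00,  5.32945819e-02,  1.61416519e+00, -7.33339280e-06,
        1.47599314e+00, -1.18990449e-01]), 'dq': array([-3.28918674e-05, -1.06252114e-03, -1.54728098e-03,  1.46169906e-03,
        1.55775460e-04, -5.44493143e-04]), 'effort': array([ 1.10482510e-03, -3.94901276e+01, -3.71363640e+01, -1.10300027e-04,
        3.92169823e-03, -1.03636012e-05]), 'tool_pos': array([ 0.25737735, -0.5688459 ,  0.19127863]), 'tool_rot': array([-3.06919549e+00, -6.61826009e-01,  2.83752209e-04]), 'contact_force': array([ 0.44281515,  0.5917246 , -0.58096057]), 'wrist_torque': array([ 0.01030296,  0.03834046, -0.01825757]), 'grip_force': 0.0, 'opening': 0.08557335043522099}
```

View pics/t0b.png

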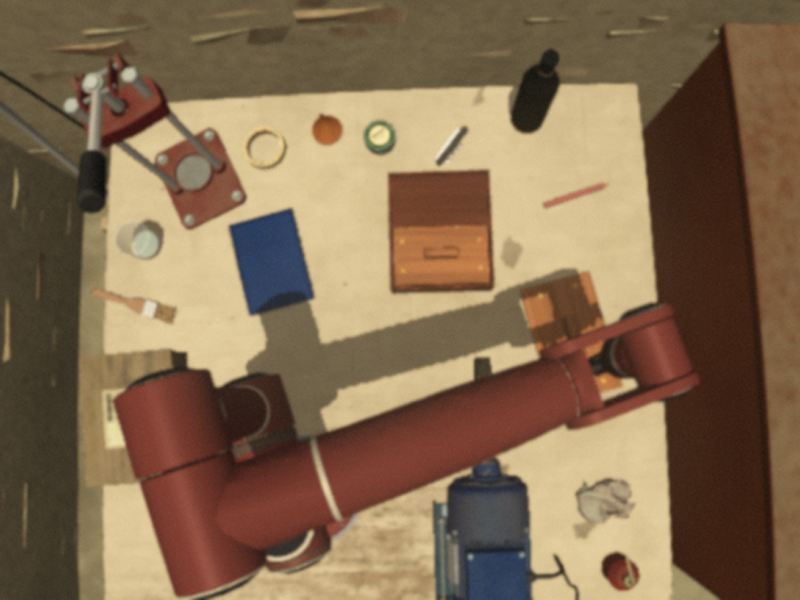

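View pics/scene0.png

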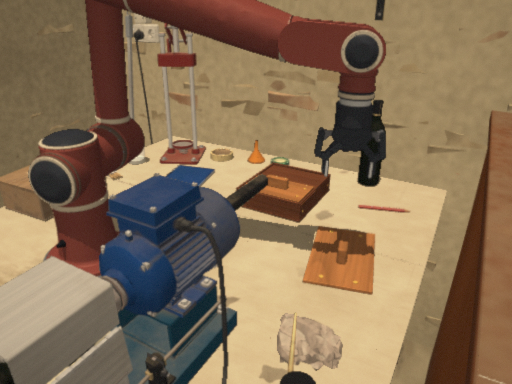

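The top view (800x600) shows the wooden box at (440,231), with a cover inside it at (442,258) and its pull bar at (441,253). The notebook is at (271,261). There are two candidates for the cover: the plate inside the box at (442,258) and a loose plate on the table at (570,320). The one in the box fits because it hides the pockets, and I'll check its size next.

```bash
python3 - <<'E'
from h import *
d=load('top0'); s=512/800
P=lambda L,z:world(d,np.array(L)*s,z)
print('box far-l,far-r,near-r,near-l (lip top)');b=P([(389,171),(489,170),(493,290),(391,292)],.063);print(b.round(4))
print('sizes',[np.linalg.norm(b[i]-b[(i+1)%4]).round(3) for i in range(4)],'ctr',b.mean(0))
c=P([(392,228),(490,225),(491,286),(394,290)],.060);print('cover',[np.linalg.norm(c[i]-c[(i+1)%4]).round(3) for i in range(4)],c.mean(0))
n=P([(230,225),(292,209),(314,297),(250,313)],.014);print('book',n.round(3),[np.linalg.norm(n[i]-n[(i+1)%4]).round(3) for i in range(4)],n.mean(0))
print('bar',P([(425,247),(459,247),(459,258),(425,258)],.093).round(4))
im=d['image'][:,:,::-1]; cr=im[100:200,230:400]; cv2.imwrite('pics/crop1.png',cv2.resize(cr,None,fx=4.7,fy=4.7,interpolation=cv2.INTER_CUBIC))
E
```

```text
box far-l,far-r,near-r,near-l (lip top)
[[ 0.6686 -0.1908  0.063 ]
 [ 0.6627 -0.4029  0.063 ]
 [ 0.4063 -0.3982  0.063 ]
 [ 0.4094 -0.1879  0.063 ]]
sizes [np.float64(0.212), np.float64(0.256), np.float64(0.21), np.float64(0.259)] ctr [ 0.53672734 -0.29495799  0.063     ]
cover [np.float64(0.205), np.float64(0.129), np.float64(0.201), np.float64(0.131)] [ 0.47946506 -0.29541696  0.06      ]
book [[ 0.577  0.166  0.014]
 [ 0.607  0.027  0.014]
 [ 0.411 -0.02   0.014]
 [ 0.381  0.121  0.014]] [np.float64(0.142), np.float64(0.202), np.float64(0.143), np.float64(0.202)] [0.49383947 0.07360967 0.014     ]
bar [[ 0.4954 -0.2612  0.093 ]
 [ 0.4929 -0.3302  0.093 ]
 [ 0.4703 -0.3293  0.093 ]
 [ 0.4727 -0.2604  0.093 ]]
```

View pics/crop1.png

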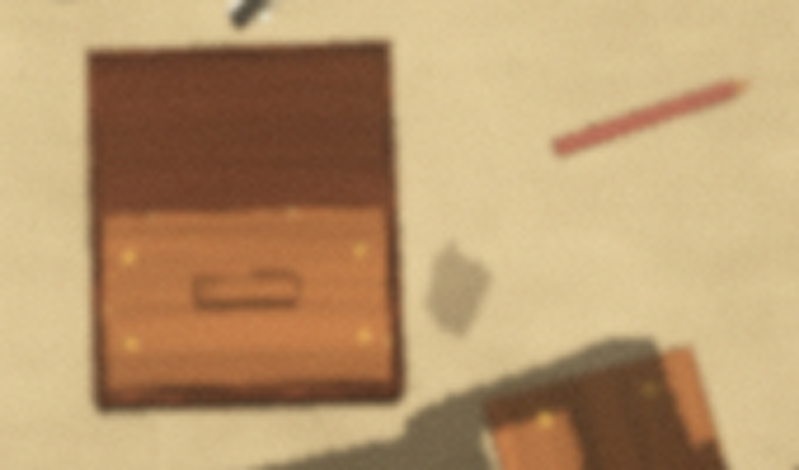

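The crop confirms it. The plate in the box measures about 0.20 x 0.13 m, has a pull bar, and sits in the dark box's near half. The table plate at lower right (600,400) is a look-alike. I'll move above the bar first.

```bash
cat >> h.py <<'E'
def go(pos,yaw=None):
    "yaw: world direction angle of tool y (rad), tool pointing down; None keeps"
    o=ctrl.get_obs(); T=R.from_rotvec(o['tool_rot']); p=np.array(o['tool_pos'])
    print('off mm',(T.inv().apply(np.array(pos)-p)*1e3).round(1))
    if yaw is not None:
        y=np.array([np.cos(yaw),np.sin(yaw),0]);z=np.array([0,0,-1.]);x=np.cross(y,z)
        print('rot',(T.inv()*R.from_matrix(np.c_[x,y,z])).as_rotvec().round(4))
E
python3 - <<'E'
from h import *
go([.482,-.295,.19],-.02)
d=load('top0');s=512/800
for z in (.1,.2,.3): print(world(d,np.array([(483,360),(450,480),(527,480),(485,465)])*s,z).round(2).tolist())
E
```

```text
off mm [ 317.5 -156.9    1.6]
rot [-0.0015 -0.0012 -1.126 ]
[[0.26, -0.37, 0.1], [0.03, -0.29, 0.1], [0.03, -0.44, 0.1], [0.06, -0.36, 0.1]]
[[0.26, -0.36, 0.2], [0.05, -0.29, 0.2], [0.04, -0.43, 0.2], [0.07, -0.35, 0.2]]
[[0.26, -0.35, 0.3], [0.06, -0.29, 0.3], [0.06, -0.41, 0.3], [0.09, -0.35, 0.3]]
```

```bash
python3 -m handwheel '[{"gripper":-1,"offset":[60,-30,0],"rotation":[0,0,-0.16]},{"gripper":-1,"offset":[110,-55,0],"rotation":[0,0,-0.32]},{"gripper":-1,"offset":[160,-80,0],"rotation":[0,0,-0.48]},{"gripper":-1,"offset":[215,-105,0],"rotation":[0,0,-0.64]},{"gripper":-1,"offset":[265,-130,0],"rotation":[0,0,-0.8]},{"gripper":-1,"offset":[317,-157,0],"rotation":[0,0,-0.97]},{"gripper":-1,"offset":[317,-157,0],"rotation":[0,0,-1.126]},{"gripper":-1,"offset":[317,-157,0],"rotation":[0,0,-1.126]}]' 30
python3 - <<'E'
from h import *
d=snap('wrist','w1'); print(d['xyz'],d['attitude'],d['fovy'])
E
```

```text
t: 1.1
tool_pos: [0.4818, -0.2949, 0.1919]
tool_rot: [-2.243, -2.198, 0.0]
contact_force: [0.3, -0.3, 0.2]
opening: 0.0855
grip_force: 0.0
[ 0.48326473 -0.22850515  0.3736101 ] [-0.26780007  0.00318075 -0.01934089] 62.011218758504704
```

View pics/w1.png

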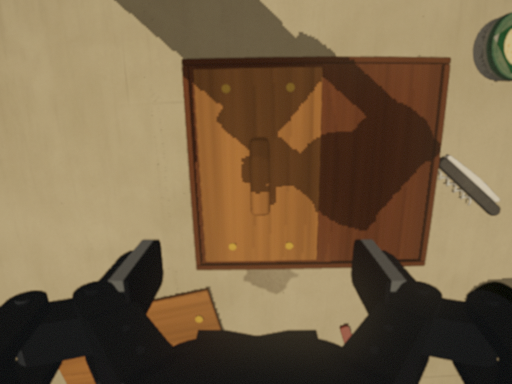

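The wrist view shows the box corners at (183,59), (450,58), (424,264) and (197,269). The bar top runs from (250,138) to (270,215), and the cover's back edge is at x≈322.

```bash
python3 - <<'E'
from h import *
d=load('w1')
b=world(d,[(183,59),(450,58),(424,264),(197,269)],.063);print(b.round(4),b.mean(0),[np.linalg.norm(b[i]-b[(i+1)%4]).round(3) for i in range(4)])
c=world(d,[(250,138),(270,138),(270,215),(251,215)],.096);print(c.round(4),c.mean(0))
print(world(d,[(322,150)],.063))
go([c.mean(0)[0],-.295,.07])
E
```

```text
[[ 0.4162 -0.1873  0.063 ]
 [ 0.6645 -0.1888  0.063 ]
 [ 0.6638 -0.4011  0.063 ]
 [ 0.4147 -0.401   0.063 ]] [ 0.53978465 -0.29454539  0.063     ] [np.float64(0.248), np.float64(0.212), np.float64(0.249), np.float64(0.214)]
[[ 0.4767 -0.2575  0.096 ]
 [ 0.494  -0.2579  0.096 ]
 [ 0.4933 -0.3283  0.096 ]
 [ 0.4759 -0.3279  0.096 ]] [ 0.48496336 -0.29289574  0.096     ]
[[ 0.54598149 -0.27388413  0.063     ]]
off mm [  0.5   3.5 121.9]
```

```bash
python3 -m handwheel '[{"gripper":-0.3,"offset":[0,3.5,40],"rotation":[0,0,-0.012]},{"gripper":-0.3,"offset":[0,3.5,80],"rotation":[0,0,-0.012]},{"gripper":-0.3,"offset":[0,3.5,110],"rotation":[0,0,-0.012]},{"gripper":-0.3,"offset":[0,3.5,121],"rotation":[0,0,-0.012]},{"gripper":-0.3,"offset":[0,3.5,121],"rotation":[0,0,-0.012]},{"gripper":1,"offset":[0,3.5,121],"rotation":[0,0,-0.012]},{"gripper":1,"offset":[0,3.5,121],"rotation":[0,0,-0.012]},{"gripper":1,"offset":[0,3.5,121],"rotation":[0,0,-0.012]}]' 30
```

```text
t: 2.15
tool_pos: [0.4857, -0.2962, 0.0724]
tool_rot: [2.229, 2.211, 0.0]
contact_force: [0.1, -0.4, -0.0]
opening: 0.0013
grip_force: 0.0
```

The gripper shut on nothing, so I'll look before moving again.

```bash
python3 - <<'E'
from h import *
a=snap('wrist','w2')['image'];s=snap('scene','s2')['image']
s=cv2.resize(s[140:290,200:400],(512,384),interpolation=cv2.INTER_CUBIC)
cv2.imwrite('pics/c2.png',cv2.resize(np.hstack([a,s]),(800,300),interpolation=cv2.INTER_AREA)[:,:,::-1])
print(ctrl.get_obs()['opening'])
E
```

```text
0.0002399211791385084
```

View pics/c2.png

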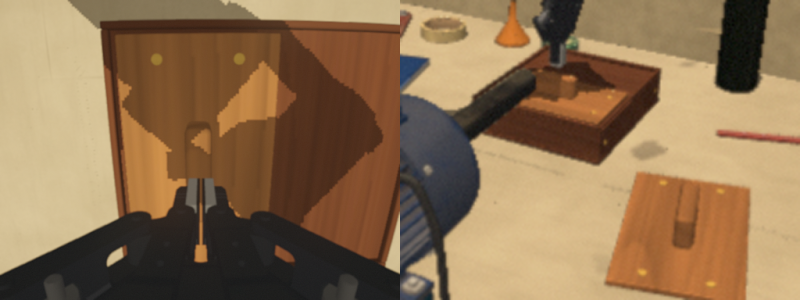

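The wrist view shows the shut fingers over the bar's near half at (200,200). In the scene view the tips, at (557,65), look level with or behind the bar top. I'll check heights by projection.

```bash
python3 - <<'E'
from h import *
d=load('s2');o=ctrl.get_obs();t=np.array(o['tool_pos']);print(t)
S=lambda P:((proj(d,P)-[200,140])*[3,3]).round(1)
print('tcp',S([t]).tolist())
B=[]
for z in (.063,.096):
    print(z,S([(.485+a,-.2935+b,z) for a in(-.009,.009) for b in(-.035,.035)]).tolist())
print('box rim',S([(.540+a,-.2945+b,z) for a,b in((-.126,-.108),(.126,-.108),(.126,.108),(-.126,.108)) for z in (0,.063)]).tolist())
s=cv2.resize(d['image'][140:240,200:400],(600,300),interpolation=cv2.INTER_CUBIC)
cv2.imwrite('pics/c3.png',s[:,:,::-1])
E
```

```text
[ 0.48548109 -0.29593349  0.07192718]
tcp [[233.9, 133.4]]
0.063 [[258.3, 151.4], [197.3, 137.0], [265.7, 144.9], [205.2, 130.9]]
0.096 [[259.6, 121.7], [197.8, 107.9], [267.1, 115.4], [205.9, 102.0]]
box rim [[297.7, 249.9], [301.2, 192.2], [386.2, 153.2], [390.9, 102.2], [216.7, 115.2], [217.9, 66.7], [108.0, 198.7], [107.2, 144.3]]
```

View pics/c3.png

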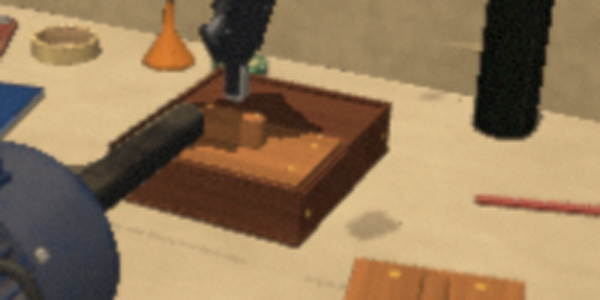

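```bash
python3 - <<'E'
from h import *
d=load('w2');o=ctrl.get_obs();t=np.array(o['tool_pos']);print(d['xyz'],d['attitude'],o['q'],o['contact_force'])
S=lambda P:proj(d,P).round(1).tolist()
print('tcp',S([t,t+[0,0,.019],t+[0,0,.03]]))
print('bar',S([(.485+a,-.2935+b,.096) for a in(-.009,.009) for b in(-.035,.035)]))
print('rim',S([(.540+a,-.2945+b,.063) for a,b in((.126,.108),(-.126,.108))]))
cv2.imwrite('pics/c4.png',cv2.resize(d['image'][120:360,130:410],(784,600*240*784//280//600),interpolation=cv2.INTER_CUBIC)[:590,:,::-1])
E
```

```text
[ 0.4859735  -0.22947576  0.25410051] [-0.26934398 -0.0006177  -0.00732901] [-6.78323291e-01  2.38786418e-02  1.85104885e+00  4.03482914e-05
  1.26581506e+00 -6.70396492e-01] [-0.95356626  0.5345296   0.66538472]
tcp [[256.3, 216.3], [256.3, 228.2], [256.3, 236.3]]
bar [[239.9, 285.5], [236.8, 162.6], [271.8, 285.3], [272.7, 162.3]]
rim [[560.6, 32.0], [126.4, 25.7]]
```

View pics/c4.png

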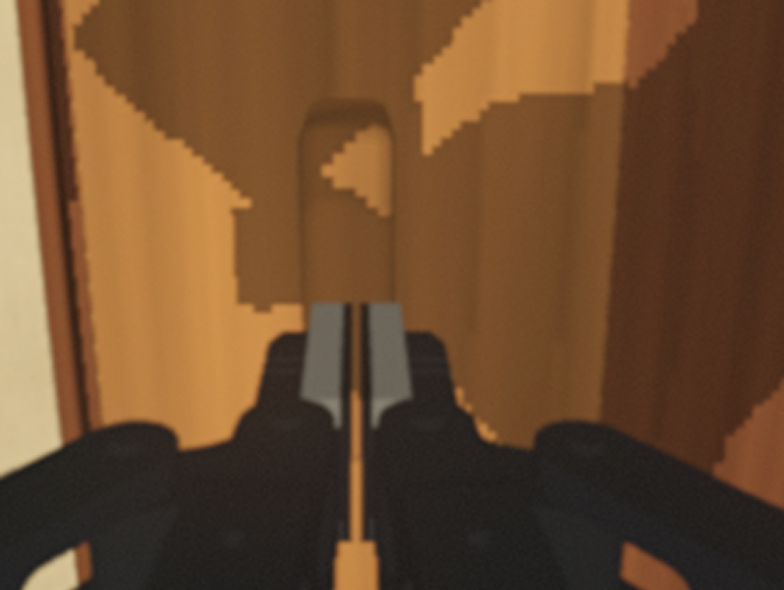

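The camera is consistent with the bar, but the fingertips show at wrist px (257,228) and scene crop (236,100). Both are higher than the reported TCP would put them, so I'll solve for the real tip height.

```bash
python3 - <<'E'
from h import *
t=np.array([ 0.48548109,-0.29593349,0.07192718])
w,s=load('w2'),load('s2')
for dz in range(0,61,6):
    print(dz,[proj(w,[t+[0,e,dz/1e3]])[0].round(1).tolist() for e in (-.011,0,.011)],((proj(s,[t+[0,0,dz/1e3]])[0]-[200,140])*3).round(1).tolist())
E
```

```text
0 [[256.4, 233.1], [256.3, 216.3], [256.1, 198.9]] [233.9, 133.4]
6 [[256.4, 237.1], [256.3, 219.8], [256.1, 201.9]] [234.0, 128.1]
12 [[256.4, 241.3], [256.3, 223.5], [256.1, 205.1]] [234.2, 122.8]
18 [[256.4, 245.8], [256.3, 227.5], [256.1, 208.6]] [234.4, 117.4]
24 [[256.4, 250.5], [256.3, 231.7], [256.1, 212.2]] [234.6, 112.0]
30 [[256.4, 255.6], [256.3, 236.3], [256.1, 216.2]] [234.7, 106.6]
36 [[256.4, 261.1], [256.3, 241.1], [256.1, 220.4]] [234.9, 101.2]
42 [[256.4, 266.9], [256.3, 246.4], [256.1, 224.9]] [235.1, 95.8]
48 [[256.4, 273.2], [256.3, 252.0], [256.1, 229.9]] [235.3, 90.3]
54 [[256.5, 280.0], [256.3, 258.1], [256.1, 235.2]] [235.5, 84.8]
60 [[256.5, 287.3], [256.3, 264.7], [256.1, 241.0]] [235.6, 79.3]
```

The real tips are about 37–40 mm above the reported TCP, since both cameras agree and the contact force is zero. I'll open, go down 34 mm and grip.

```bash
python3 -m handwheel '[{"gripper":-0.3,"offset":[0,0,0],"rotation":[0,0,0]},{"gripper":-0.3,"offset":[0,0,0],"rotation":[0,0,0]},{"gripper":-0.3,"offset":[0,0,5],"rotation":[0,0,0]},{"gripper":-0.3,"offset":[0,0,20],"rotation":[0,0,0]},{"gripper":-0.3,"offset":[0,0,34],"rotation":[0,0,0]},{"gripper":0.5,"offset":[0,0,34],"rotation":[0,0,0]},{"gripper":1,"offset":[0,0,34],"rotation":[0,0,0]},{"gripper":1,"offset":[0,0,34],"rotation":[0,0,0]}]' 30
```

```text
t: 3.25
tool_pos: [0.4855, -0.296, 0.0378]
tool_rot: [2.23, 2.212, 0.0]
contact_force: [0.3, 0.1, -2.6]
opening: 0.0174
grip_force: 32.1
```

Gripped (17.4 mm). Now I'll slide it back along tool +y.

```bash
python3 -m handwheel '[{"gripper":1,"offset":[0,12,0],"rotation":[0,0,0]},{"gripper":1,"offset":[0,30,0],"rotation":[0,0,0]},{"gripper":1,"offset":[0,50,0],"rotation":[0,0,0]},{"gripper":1,"offset":[0,70,0],"rotation":[0,0,0]},{"gripper":1,"offset":[0,88,0],"rotation":[0,0,0]},{"gripper":1,"offset":[0,100,0],"rotation":[0,0,0]},{"gripper":1,"offset":[0,106,0],"rotation":[0,0,0]},{"gripper":1,"offset":[0,108,0],"rotation":[0,0,0]}]' 30
```

```text
t: 4.25
tool_pos: [0.5933, -0.2967, 0.0375]
tool_rot: [-2.23, -2.213, 0.0]
contact_force: [-1.2, 0.3, -1.1]
opening: 0.0171
grip_force: 32.3
```

```bash
python3 -m handwheel '[{"gripper":1,"offset":[0,1,0],"rotation":[0,0,0]},{"gripper":1,"offset":[0,2,0],"rotation":[0,0,0]},{"gripper":1,"offset":[0,3,0],"rotation":[0,0,0]},{"gripper":1,"offset":[0,4,0],"rotation":[0,0,0]},{"gripper":1,"offset":[0,5,0],"rotation":[0,0,0]},{"gripper":1,"offset":[0,6,0],"rotation":[0,0,0]},{"gripper":1,"offset":[0,7,0],"rotation":[0,0,0]},{"gripper":1,"offset":[0,7,0],"rotation":[0,0,0]}]' 30
```

```text
t: 5.25
tool_pos: [0.5992, -0.2967, 0.0375]
tool_rot: [-2.229, -2.211, 0.002]
contact_force: [-5.3, 0.2, 2.4]
opening: 0.0171
grip_force: 32.6
```

```bash
python3 -m handwheel '[{"gripper":1,"offset":[0,0.5,0],"rotation":[0,0,0]},{"gripper":1,"offset":[0,1,0],"rotation":[0,0,0]},{"gripper":1,"offset":[0,1.5,0],"rotation":[0,0,0]},{"gripper":1,"offset":[0,1.5,0],"rotation":[0,0,0]},{"gripper":-0.3,"offset":[0,1,0],"rotation":[0,0,0]},{"gripper":-0.3,"offset":[0,0,0],"rotation":[0,0,0]},{"gripper":-0.3,"offset":[0,0,-5],"rotation":[0,0,0]},{"gripper":-0.3,"offset":[0,0,-40],"rotation":[0,0,0]}]' 30
python3 - <<'E'
from h import *
print(ctrl.get_obs()['tool_pos']); go([.455,-.295,.15])
E
```

```text
t: 6.25
tool_pos: [0.5983, -0.2953, 0.0746]
tool_rot: [-2.226, -2.208, 0.002]
contact_force: [0.8, -0.1, -0.3]
opening: 0.0552
grip_force: 0.0
[ 0.59829661 -0.29533148  0.07461071]
off mm [  -0.5 -143.7  -74.7]
```

```bash
python3 -m handwheel '[{"gripper":-0.3,"offset":[0,0,-40],"rotation":[0,0,0]},{"gripper":-0.3,"offset":[0,-30,-80],"rotation":[0,0,0]},{"gripper":-0.3,"offset":[0,-80,-115],"rotation":[0,0,0]},{"gripper":-0.3,"offset":[0,-117,-115],"rotation":[0,0,0]},{"gripper":-0.3,"offset":[0,-117,-115],"rotation":[0,0,0]},{"gripper":-0.3,"offset":[0,-117,-115],"rotation":[0,0,0]},{"gripper":-0.3,"offset":[0,-117,-115],"rotation":[0,0,0]},{"gripper":-0.3,"offset":[0,-117,-115],"rotation":[0,0,0]}]' 30
python3 - <<'E'
from h import *
snap('wrist','w3')
E
```

```text
t: 7.25
tool_pos: [0.4838, -0.2956, 0.1919]
tool_rot: [-2.229, -2.213, 0.0]
contact_force: [-0.7, -1.2, 0.1]
opening: 0.0553
grip_force: 0.0
```

View pics/w3.png

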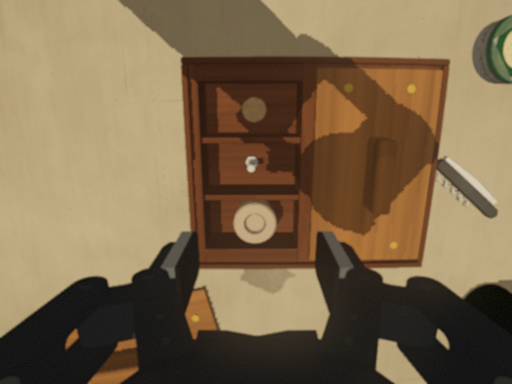

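Cover fully back, with its bar at (380,175). Pockets from top of picture: light-brown disc at (254,109), 26 px wide, which is the cork. Bolt at (252,163), wide beige bung at (255,223), 43 px. The cork is in the left (+y) pocket.

```bash
python3 - <<'E'
from h import *
d=load('w3');im=d['image']
p=world(d,[(254,109),(241,109),(267,109),(254,97),(254,122)],.053);print('cork',p.round(4))
print('pocket',proj(d,[(.478,-.2345,.053)]))
print('bung',world(d,[(255,223)],.05).round(4),'cover rear/right edge', world(d,[(443,70),(310,150)],.063).round(4))
cr=im[85:135,225:285];cv2.imwrite('pics/x.png',cr)
h=cv2.cvtColor(cr,cv2.COLOR_RGB2HSV).astype(int); print(im[109,240:270:3].tolist())
g=cr.astype(int)[:,:,1]; m=g>70; ys,xs=np.nonzero(m); print(m.sum(),xs.mean()+225,ys.mean()+85, xs.min()+225,xs.max()+225,ys.min()+85,ys.max()+85)
E
```

```text
cork [[ 0.4815 -0.2346  0.053 ]
 [ 0.4688 -0.2345  0.053 ]
 [ 0.4942 -0.2347  0.053 ]
 [ 0.4816 -0.2233  0.053 ]
 [ 0.4814 -0.2471  0.053 ]]
pocket [[250.44080147 108.90524838]]
bung [[ 0.4815 -0.3544  0.05  ]] cover rear/right edge [[ 0.6596 -0.198   0.063 ]
 [ 0.5359 -0.2737  0.063 ]]
[[93, 53, 31], [109, 83, 52], [116, 88, 56], [119, 92, 58], [119, 92, 58], [118, 91, 58], [117, 90, 56], [114, 87, 56], [116, 88, 56], [70, 43, 23]]
578 248.3840830449827 108.01730103806229 225 265 94 122
```

```bash
python3 -m handwheel '[{"gripper":-0.1,"offset":[30,-1,0],"rotation":[0,0,0]},{"gripper":-0.1,"offset":[61,-2,20],"rotation":[0,0,0]},{"gripper":-0.1,"offset":[61,-2,60],"rotation":[0,0,0]},{"gripper":-0.1,"offset":[61,-2,100],"rotation":[0,0,0]},{"gripper":-0.1,"offset":[61,-2,130],"rotation":[0,0,0]},{"gripper":-0.1,"offset":[61,-2,135],"rotation":[0,0,0]},{"gripper":-0.1,"offset":[61,-2,135],"rotation":[0,0,0]},{"gripper":-0.1,"offset":[61,-2,135],"rotation":[0,0,0]}]' 25
python3 - <<'E'
from h import *
go([.4815,-.2348,-.018],-.004)
E
```

```text
t: 8.3
tool_pos: [0.483, -0.2356, 0.0594]
tool_rot: [2.228, 2.21, 0.001]
contact_force: [0.2, -0.3, -0.6]
opening: 0.0468
grip_force: 0.0
off mm [ 1.  -1.7 77.4]
rot [ 0.0027  0.0018 -0.004 ]
```

```bash
python3 -m handwheel '[{"gripper":-0.1,"offset":[1,-1.5,20],"rotation":[0,0,0]},{"gripper":-0.1,"offset":[1,-1.5,40],"rotation":[0,0,0]},{"gripper":-0.1,"offset":[1,-1.5,60],"rotation":[0,0,0]},{"gripper":-0.1,"offset":[1,-1.5,72],"rotation":[0,0,0]},{"gripper":-0.1,"offset":[1,-1.5,76],"rotation":[0,0,0]},{"gripper":1,"offset":[1,-1.5,76],"rotation":[0,0,0]},{"gripper":1,"offset":[1,-1.5,76],"rotation":[0,0,0]},{"gripper":1,"offset":[1,-1.5,76],"rotation":[0,0,0]}]' 25
```

```text
t: 9.3
tool_pos: [0.4807, -0.2341, -0.0179]
tool_rot: [2.229, 2.212, 0.0]
contact_force: [-0.8, 0.4, -0.2]
opening: 0.023
grip_force: 25.5
```

Cork gripped (23 mm). I'll lift it clear, then carry it left to the notebook.

```bash
python3 -m handwheel '[{"gripper":1,"offset":[0,0,-15],"rotation":[0,0,0]},{"gripper":1,"offset":[0,0,-40],"rotation":[0,0,0]},{"gripper":1,"offset":[0,0,-75],"rotation":[0,0,0]},{"gripper":1,"offset":[0,0,-110],"rotation":[0,0,0]},{"gripper":1,"offset":[30,0,-120],"rotation":[0,0,0]},{"gripper":1,"offset":[70,3,-120],"rotation":[0,0,0]},{"gripper":1,"offset":[115,6,-120],"rotation":[0,0,0]},{"gripper":1,"offset":[150,8,-120],"rotation":[0,0,0]}]' 25
python3 -m handwheel '[{"gripper":1,"offset":[30,1,0],"rotation":[0,0,0]},{"gripper":1,"offset":[70,2,0],"rotation":[0,0,0]},{"gripper":1,"offset":[110,4,0],"rotation":[0,0,0]},{"gripper":1,"offset":[140,5,0],"rotation":[0,0,0]},{"gripper":1,"offset":[155,5,0],"rotation":[0,0,0]},{"gripper":1,"offset":[158,5,0],"rotation":[0,0,0]},{"gripper":1,"offset":[158,5,0],"rotation":[0,0,0]},{"gripper":1,"offset":[158,5,0],"rotation":[0,0,0]}]' 25
python3 - <<'E'
from h import *
a=snap('wrist','w5')['image'];s=snap('scene','s5')['image'][100:300,130:397]
cv2.imwrite('pics/c5.png',cv2.resize(np.hstack([a,cv2.resize(s,(512,384))]),(800,300),interpolation=cv2.INTER_AREA)[:,:,::-1])
E
```

```text
t: 10.3
tool_pos: [0.4898, -0.0825, 0.1029]
tool_rot: [2.229, 2.212, 0.002]
contact_force: [1.1, -0.3, -1.3]
opening: 0.023
grip_force: 25.5
t: 11.3
tool_pos: [0.4957, 0.0733, 0.1014]
tool_rot: [2.232, 2.211, -0.0]
contact_force: [-0.5, -0.6, 0.5]
opening: 0.0233
grip_force: 25.5
```

View pics/c5.png

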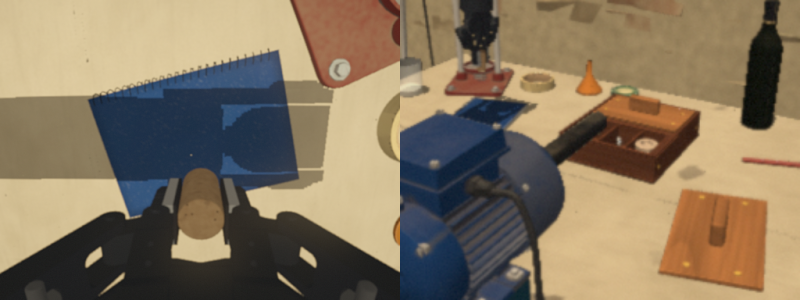

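The wrist view shows the cork held between the pads at about (200,200), and the notebook corners at (90,100), (278,52), (298,178) and (130,215). The scene shows the cover back on the rear half and the box otherwise undisturbed.

```bash
python3 - <<'E'
from h import *
d=load('w5'); b=world(d,np.array([(90,100),(278,52),(298,178),(130,215)])*1.28,.014)
print(b.round(3),b.mean(0),[np.linalg.norm(b[i]-b[(i+1)%4]).round(3) for i in range(4)]); go([b[:,0].mean(),b[:,1].mean(),-.0119],-.004)
E
```

```text
[[ 0.377  0.121  0.014]
 [ 0.576  0.168  0.014]
 [ 0.609  0.029  0.014]
 [ 0.409 -0.017  0.014]] [0.49282185 0.07542712 0.014     ] [np.float64(0.204), np.float64(0.143), np.float64(0.206), np.float64(0.142)]
off mm [  2.   -2.9 113.2]
rot [-0.0002  0.0001 -0.0052]
```

```bash
python3 -m handwheel '[{"gripper":1,"offset":[2,-2,25],"rotation":[0,0,0]},{"gripper":1,"offset":[2,-2,55],"rotation":[0,0,0]},{"gripper":1,"offset":[2,-2,80],"rotation":[0,0,0]},{"gripper":1,"offset":[2,-2,98],"rotation":[0,0,0]},{"gripper":1,"offset":[2,-2,107],"rotation":[0,0,0]},{"gripper":1,"offset":[2,-2,110],"rotation":[0,0,0]},{"gripper":1,"offset":[2,-2,111],"rotation":[0,0,0]},{"gripper":1,"offset":[2,-2,111],"rotation":[0,0,0]}]' 25
```

```text
t: 12.4
tool_pos: [0.4944, 0.0761, -0.0088]
tool_rot: [2.23, 2.212, 0.002]
contact_force: [-0.1, -0.4, -0.6]
opening: 0.023
grip_force: 25.5
```

```bash
python3 -m handwheel '[{"gripper":1,"offset":[0,0,0.5],"rotation":[0,0,0]},{"gripper":1,"offset":[0,0,1],"rotation":[0,0,0]},{"gripper":1,"offset":[0,0,1.5],"rotation":[0,0,0]},{"gripper":1,"offset":[0,0,2],"rotation":[0,0,0]},{"gripper":1,"offset":[0,0,2.5],"rotation":[0,0,0]},{"gripper":1,"offset":[0,0,3],"rotation":[0,0,0]},{"gripper":1,"offset":[0,0,3],"rotation":[0,0,0]},{"gripper":1,"offset":[0,0,3],"rotation":[0,0,0]}]' 25
```

```text
t: 13.4
tool_pos: [0.4937, 0.0761, -0.0126]
tool_rot: [2.23, 2.212, 0.0]
contact_force: [0.5, 0.2, -0.6]
opening: 0.0233
grip_force: 25.5
```

```bash
python3 -m handwheel '[{"gripper":1,"offset":[0,0,0.3],"rotation":[0,0,0]},{"gripper":1,"offset":[0,0,0.6],"rotation":[0,0,0]},{"gripper":1,"offset":[0,0,0.9],"rotation":[0,0,0]},{"gripper":1,"offset":[0,0,1.2],"rotation":[0,0,0]},{"gripper":1,"offset":[0,0,1.5],"rotation":[0,0,0]},{"gripper":1,"offset":[0,0,1.5],"rotation":[0,0,0]},{"gripper":1,"offset":[0,0,1.5],"rotation":[0,0,0]},{"gripper":1,"offset":[0,0,1.5],"rotation":[0,0,0]}]' 25
```

```text
t: 14.4
tool_pos: [0.4937, 0.0761, -0.0141]
tool_rot: [2.23, 2.213, 0.0]
contact_force: [-0.4, 0.3, 0.4]
opening: 0.0233
grip_force: 25.5
```

```bash
python3 -m handwheel '[{"gripper":1,"offset":[0,0,0.3],"rotation":[0,0,0]},{"gripper":1,"offset":[0,0,0.6],"rotation":[0,0,0]},{"gripper":1,"offset":[0,0,0.9],"rotation":[0,0,0]},{"gripper":1,"offset":[0,0,1.2],"rotation":[0,0,0]},{"gripper":1,"offset":[0,0,1.5],"rotation":[0,0,0]},{"gripper":1,"offset":[0,0,1.5],"rotation":[0,0,0]},{"gripper":1,"offset":[0,0,1.5],"rotation":[0,0,0]},{"gripper":1,"offset":[0,0,1.5],"rotation":[0,0,0]}]' 25
```

```text
t: 15.4
tool_pos: [0.4937, 0.0761, -0.0155]
tool_rot: [2.23, 2.213, 0.0]
contact_force: [-1.0, 0.7, 1.8]
opening: 0.0232
grip_force: 25.7
```

```bash
python3 -m handwheel '[{"gripper":1,"offset":[0,0,0.3],"rotation":[0,0,0]},{"gripper":1,"offset":[0,0,0.6],"rotation":[0,0,0]},{"gripper":1,"offset":[0,0,0.9],"rotation":[0,0,0]},{"gripper":1,"offset":[0,0,0.9],"rotation":[0,0,0]},{"gripper":1,"offset":[0,0,0.9],"rotation":[0,0,0]},{"gripper":1,"offset":[0,0,0.9],"rotation":[0,0,0]},{"gripper":1,"offset":[0,0,0.9],"rotation":[0,0,0]},{"gripper":1,"offset":[0,0,0.9],"rotation":[0,0,0]}]' 25
```

```text
t: 16.4
tool_pos: [0.4938, 0.0761, -0.0156]
tool_rot: [-2.23, -2.212, 0.001]
contact_force: [-4.2, 1.3, 7.3]
opening: 0.0233
grip_force: 26.5
```

Contact with the notebook is felt (7 N). I'll ease off, open gently and lift away.

```bash
python3 -m handwheel '[{"gripper":1,"offset":[0,0,-0.6],"rotation":[0,0,0]},{"gripper":0.35,"offset":[0,0,-0.6],"rotation":[0,0,0]},{"gripper":0.2,"offset":[0,0,-0.6],"rotation":[0,0,0]},{"gripper":0,"offset":[0,0,-0.6],"rotation":[0,0,0]},{"gripper":-0.1,"offset":[0,0,-0.6],"rotation":[0,0,0]},{"gripper":-0.1,"offset":[0,0,-6],"rotation":[0,0,0]},{"gripper":-0.1,"offset":[0,0,-25],"rotation":[0,0,0]},{"gripper":-0.1,"offset":[0,0,-60],"rotation":[0,0,0]}]' 20
python3 -m handwheel '[{"gripper":-0.1,"offset":[0,0,-40],"rotation":[0,0,0]},{"gripper":-0.1,"offset":[0,0,-80],"rotation":[0,0,0]},{"gripper":-0.1,"offset":[0,0,-110],"rotation":[0,0,0]},{"gripper":-0.1,"offset":[-30,0,-110],"rotation":[0,0,0]},{"gripper":-0.1,"offset":[-60,0,-110],"rotation":[0,0,0]},{"gripper":-0.1,"offset":[-60,0,-110],"rotation":[0,0,0]},{"gripper":-0.1,"offset":[-60,0,-110],"rotation":[0,0,0]},{"gripper":-0.1,"offset":[-60,0,-110],"rotation":[0,0,0]}]' 20
python3 - <<'E'
from h import *
a=snap('wrist','w6'); t=snap('top','t6')['image']
print(proj(a,[(.494,.0761,.014),(.494,.0761,.059)]))
cv2.imwrite('pics/c6.png',cv2.resize(np.hstack([a['image'],cv2.resize(t[90:240,130:330],(512,384))]),(800,300),interpolation=cv2.INTER_AREA)[:,:,::-1])
E
```

```text
t: 17.4
tool_pos: [0.4922, 0.0761, 0.043]
tool_rot: [-2.229, -2.211, 0.004]
contact_force: [1.1, 0.3, 0.3]
opening: 0.0466
grip_force: 0.0
t: 18.4
tool_pos: [0.4931, 0.0169, 0.1534]
tool_rot: [-2.229, -2.213, -0.0]
contact_force: [-0.3, 1.1, 0.7]
opening: 0.0468
grip_force: 0.0
[[257.20717307 110.79420355]
 [257.28562446 112.02519001]]
```

View pics/c6.png

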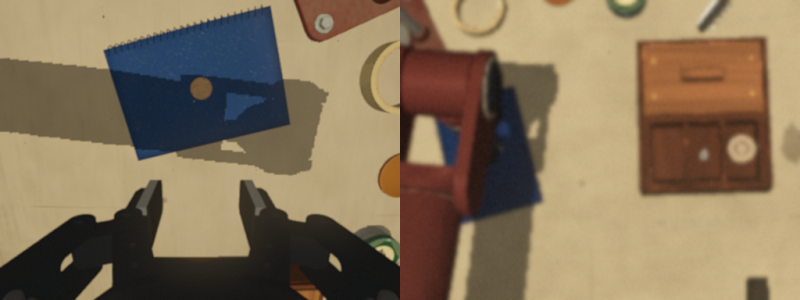

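The wrist view shows the cork end-on as a round disc at (201,88) in mid-notebook, exactly where an upright cork's top should project. The top view shows the cover on the rear half. One numeric check remains, the gap at the rear lip.

```bash
python3 - <<'E'
from h import *
d=load('w3');print(d['image'][90,428:452].sum(1).tolist())
print('expect inner lip foot, lip top inner, outer, cover rear edge',proj(d,[(.66,-.215,.056),(.66,-.215,.063),(.666,-.215,.063)]).round(1).tolist())
print('row y',world(d,[(440,90)],.063))
t=load('t6')['image'].astype(int); c=193+67; c=130+int(300/400*0)+int((700-400)/2); print(c,t[104:125,c+0].sum(1).tolist(), proj(load('t6'),[(.66,-.295,.063),(.666,-.295,.063),(.54,-.295,.063)]).round(1).tolist(), t[142:155,c].sum(1).tolist())
E
```

```text
[313, 311, 303, 301, 301, 316, 336, 340, 337, 338, 342, 328, 277, 214, 210, 220, 226, 263, 348, 429, 466, 474, 470, 472]
expect inner lip foot, lip top inner, outer, cover rear edge [[437.4, 88.9], [441.3, 88.7], [447.3, 88.8]]
row y [[ 0.65884092 -0.21624195  0.063     ]]
280 [231, 309, 422, 486, 456, 361, 274, 276, 312, 307, 303, 308, 315, 335, 323, 331, 313, 317, 310, 307, 305] [[280.4, 110.7], [280.4, 109.0], [281.9, 146.1]] [301, 303, 306, 301, 269, 221, 197, 192, 182, 152, 138, 160, 180]
```

```bash
python3 -c "
from station import ctrl
print(ctrl.finish_job())"
```

```text
the job is handed in; nothing more can be done
None
```

The job is handed in: I slid the cover fully back against the rear lip, found the cork in the left pocket, and left it standing upright mid-notebook, with about 18.5 s used of the 42 s limit; the verdict was not shown to me.

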